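# Layer soap slabs with a separator in the press frame

## Robot

A 6-joint arm with a two-finger parallel gripper is mounted at the origin on the work surface. World frame = base frame: x ahead of the robot, y to its left, z up, the work surface at z = 0. Lengths are in m, angles in rad, forces in N, time in s.
With the tool pointing down it reaches from about 0.375 to 0.975 m from the base axis. Payload 3.8 kg.
Tool frame: the origin (TCP) lies midway between the tips of the shut fingers; the grasp point (between the pads) lies ctrl.pinch_z behind it (ctrl.pinch_z is the distance from the TCP to the grasp point, in m); z points along the fingers, y is the line along which they close (so a half turn about z gives the same grasp; the last joint's range is limited). The gripper opens to 88 mm and grips with 3 to 60 N. Pads are 18 mm wide; open, the fingers measure 123 mm over their backs; the gripper's body (75 mm by 187 mm) begins 45 mm behind the grasp point.
Start: joints at [-0.037, 0.264, 1.604, -0, 1.274, -0.037], TCP at [0.675, -0, 0.239] pointing down, gripper open.
Joint ranges: [-2.63, 2.63], [-0.94, 2.18], [0.31, 2.57], [-1.31, 4.45], [0, 2.66], [-2.55, 2.55]. Speed limits (rad/s): [2.57, 2.57, 3.14, 3.14, 3.14, 3.14].

## Interface

Orientations are given as a rotation vector (axis times angle).
In Python, from rig import ctrl gives the robot as it stands.
- The arm moves only by the tool step_arm, never from a script. Its argument "deltas" is a list that holds one entry, the list of rows, each a list of 7 numbers: the turn, a rotation vector about the world's x, y, z in rad, then the shift along the world's x, y, z in cm, then the opening, from 0 (shut) to 1 (fully open). A call has 1 to 20 rows; each row shifts and turns the commanded pose from where the row before left it; what a row does not reach is not made up. A row lasts 1/10 s, in which the tool goes at most 50 mm and 8.59 degrees, less where a joint would pass 70% of its speed; a pose out of reach is approached as far as the arm can. A call with a gripper value outside its range is refused whole. The fingers move at their own pace and stop on an object; "squeeze" is the grip in N (left out, the last holds). Time passes only in rows, so rows that do not move let the fingers close. It gives the time, the measured TCP pose, the force, the opening and the grip force at its end, in the units of the state.
- ctrl.sense(): the state, without advancing time (a new reading comes with each control period).
- ctrl.grab_frame(name): name is "scene" or "side" or "wrist"; returns a dict with "pixels" (420x560x3 uint8, red, green, blue), "range_z" (420x560 float32, m along the optical axis (not along the pixel's ray), 0 where there is no reading), "intrinsics" (3x3 intrinsics, pixels), "position" and "rotation" of the camera in the world; the wrist camera has in their place "mount" (4x4, takes a point from camera to tool coordinates, whose origin is the TCP and whose axes are the flange's). Camera axes: x right, y down, z forward; pixel columns grow to the right and rows downward; lengths in m; the calibration is good to about 2 mm. A picture is of the moment at which its call begins: read the wrist's pose just before it.
- ctrl.job_done(): hands the job in; it is judged then, once.
The state is a dict: "t": time; "qpos": joint angles; "qd": joint speeds; "tau": joint torques, N m; "position": TCP position; "ee_rot": TCP orientation; "force": force on the tool from outside, world axes, zero at the start; "moment": the same for the moment, N m; "grip_width": finger opening in m; "grasp_force": force on a finger pad.
Only numpy, scipy, OpenCV 4.12 (cv2) and the standard library are available. Lean on these libraries where they do the work, as an engineer would, in place of code of your own. Each camera call takes 0.05 s, during which the arm holds its last target. There are 200 camera calls.

## Task

Lay the white separator sheet flat on the soap slab already in the steel press frame: its near end tucked under the frame's overhanging lip, its far end down inside the far wall, and let go of it. Then set the other soap slab flat on the sheet, lengthwise between the lip and the far wall, and swing the hinged clamp fully down over the stack. Leave the round soap, the bottle and the cup where they are.

Things in the scene. Friction and masses are not known exactly. Their poses are not given: they have to be found in the camera images.
- frame: Fixed steel press frame, base plate 168 x 128 x 8 mm. Origin: centre of its underside, on the bench; x lengthwise (lipped end at -x, roughly towards the robot; hinged end at +x), z up. Walls stand at both ends, 144 mm apart inside (x=-72 to +72). At each corner a cheek 22 long, inner faces y=-35 and +35, top z=50 mm; the sides are open from x=-53 to +53.
- lip (a point): Middle of the free edge of the near wall's inward lip, on its underside, at frame x=-60, z=50 mm. The lip is 4 mm thick, 76 wide, and overhangs the wall's inner face (x=-72) by 12 mm. The 140 mm sheet cannot pass it straight down: it goes in tilted, near end low and first.
- far_wall (a point): Middle of the far wall's top edge, inner face, at frame x=72, z=50 mm; the wall is 6 thick, 76 wide. Behind its ends stand two hinge posts at x=77, y=-56 and +56, 14 x 8 mm, top z=86.
- slab_low: Mustard soap slab 108 x 54 x 30 mm (x, y, z), lying loose in the frame on its base plate, long side along the frame; origin at the centre of its underside. Its top is 38 mm above the frame's origin.
- sheet: White rigid plastic separator sheet 140 x 64 x 6 mm (x, y, z), lying flat on a grey rest block; origin at the centre of its underside. Seated, its underside is 38 mm above the frame's origin.
- rest: Fixed grey block 100 x 40 x 20 mm (x, y, z) on the bench, on which the sheet lies with its long sides overhanging by 12 mm; origin at the centre of its underside.
- slab_top: Second mustard soap slab 108 x 54 x 30 mm (x, y, z), lying on the bench beside the frame; origin at the centre of its underside. Stacked, its underside is 44 mm above the frame's origin.
- clamp (a joint): Hinge of the clamp (rad): 0 = fully down, level over the stack; about 1.6 = standing upright; end of travel 1.95. Its stiff hinge stays where it is left (about 2.5 N to 4 N at the bar).
- clamp_bar (a point): Middle of the clamp's black round grip bar, 12 mm in diameter, 100 mm long, parallel to the frame's y, 182 mm from the hinge axis. Two arms 5 x 10 mm at y=-48 and +48 carry it; a cross pad 24 wide, 6 thick, 78 mm from the hinge axis, stops 3 mm above the top slab. Closed, the bar lies at frame x=-102, z=80 mm.
- clamp_hinge (a point): Middle of the clamp's hinge axis, fixed at frame x=80, y=0, z=80 mm; the axis is parallel to the frame's y.
- round_soap: Bystander: pink soap cylinder, diameter 72, height 55 mm; origin at the centre of its underside.
- bottle: Bystander: amber bottle, diameter 84, height 190 mm; origin at the centre of its underside.
- cup: Bystander: small clear cup of soap, diameter 62 at the rim, height 48 mm; origin at the centre of its underside.
There are look-alikes about, which are no part of the job. There is more than one size of the sheet; the one meant has the size given above.

How it is judged:
On the way, in this order (a step that is already met when the one before it is completed fails the run):
1. the sheet lies flat on the lower slab, under the lip and inside the far wall, let go, before the second slab goes on (x of sheet in the frame of frame between -0.005 and 0.005 m and y of sheet in the frame of frame between -0.006 and 0.006 m and z of sheet in the frame of frame between 0.035 and 0.041 m and angle between sheet's own z axis and vertical below 0.06 rad and z of slab_low in the frame of frame between 0.004 and 0.012 m and x of slab_low in the frame of frame between -0.02 and 0.02 m and y of slab_low in the frame of frame between -0.01 and 0.01 m and contact force between the fingers and sheet below 0.3 N and horizontal distance between slab_top and frame above 0.1 m), for 0.2 s.
2. the second slab lies flat on the sheet, let go, with the clamp still up (x of sheet in the frame of frame between -0.005 and 0.005 m and y of sheet in the frame of frame between -0.006 and 0.006 m and z of sheet in the frame of frame between 0.035 and 0.041 m and angle between each of sheet, slab_top's own z axis and vertical below 0.06 rad and x of slab_top in the frame of frame between -0.012 and 0.022 m and y of slab_top in the frame of frame between -0.012 and 0.012 m and z of slab_top in the frame of frame between 0.041 and 0.047 m and angle between the x axis of slab_top and the x axis of frame, either way round below 0.25 rad and contact force between the fingers and slab_top below 0.3 N and value of joint clamp above 0.5 rad), for 0.2 s.
At the end, for the whole second after the job is handed in: Lower slab in place in the frame; sheet flat (0.06 rad) on it, within 5 mm lengthwise, 6 mm across, 3 mm in height; second slab flat on the sheet, centre -12 to +22 mm lengthwise and 12 mm across of the frame's middle, turned under 0.25 rad; all still; clamp down (under 0.06 rad) (z of slab_low in the frame of frame between 0.004 and 0.012 m and x of slab_low in the frame of frame between -0.02 and 0.02 m and y of slab_low in the frame of frame between -0.01 and 0.01 m and x of sheet in the frame of frame between -0.005 and 0.005 m and y of sheet in the frame of frame between -0.006 and 0.006 m and z of sheet in the frame of frame between 0.035 and 0.041 m and angle between each of sheet, slab_top's own z axis and vertical below 0.06 rad and x of slab_top in the frame of frame between -0.012 and 0.022 m and y of slab_top in the frame of frame between -0.012 and 0.012 m and z of slab_top in the frame of frame between 0.041 and 0.047 m and angle between the x axis of slab_top and the x axis of frame, either way round below 0.25 rad and linear speed of each of sheet, slab_top, slab_low below 0.02 m/s and value of joint clamp below 0.06 rad); the robot touches nothing.
It fails at once if the round soap is disturbed (moved over 30 mm) (distance of round_soap from where it was at the start of the episode above 0.03 m).
It fails at once if the bottle is disturbed (moved over 30 mm) (distance of bottle from where it was at the start of the episode above 0.03 m).
It fails at once if the cup is disturbed (moved over 30 mm) (distance of cup from where it was at the start of the episode above 0.03 m).
It also fails if it takes over 72 s, if anything falls off the work surface, if the arm or the gripper's body presses on something with over 40 N, if the wrist force passes 120 N, or if a joint passes its speed limit or range.

## Working session

There is one attempt and no reset: what is moved stays moved. The work goes in short steps, Python scripts to look and compute and a tool call to move; the robot and the scene stay as the last step left them, time stands still between calls to the robot, and variables do not carry over. Pictures are saved under pics/ and viewed, at most 10 in all, crops included, and the job is handed in when it is done.

Besides the shell and the picture viewer there is one more tool, called after ">>>" as name([rows], argument=value, ...), one row to a line, values as JSON. step_arm: Moves the arm, as the interface text tells. Its arguments: {"type":"object","properties":{"deltas":{"type":"array"},"squeeze":{"type":"number"}},"required":["deltas"]}

```bash
mkdir -p pics; cat > h.py <<'E'
import numpy as np,cv2
from rig import ctrl
from scipy.spatial.transform import Rotation as R
def grab(n,png=None):
    s=ctrl.sense(); f=ctrl.grab_frame(n)
    K=np.array(f["intrinsics"])
    if n=="wrist":
        M=np.array(f["mount"]); T=np.eye(4); T[:3,:3]=R.from_rotvec(s["ee_rot"]).as_matrix(); T[:3,3]=s["position"]; T=T@M
    else:
        T=np.eye(4); r=np.array(f["rotation"]); T[:3,:3]=r if r.shape==(3,3) else R.from_rotvec(r).as_matrix(); T[:3,3]=f["position"]
    z=f["range_z"]; v,u=np.mgrid[:420,:560]
    P=np.stack([(u-K[0,2])/K[0,0]*z,(v-K[1,2])/K[1,1]*z,z],-1)@T[:3,:3].T+T[:3,3]
    P[z==0]=np.nan
    if png: cv2.imwrite("pics/"+png,f["pixels"][:,:,::-1])
    np.savez(""+n,P=P,px=f["pixels"],T=T,K=K)
    return f["pixels"],P
E
python3 - <<'E'
from h import *
print(ctrl.pinch_z,ctrl.sense())
a,P=grab("scene");b,Q=grab("side")
cv2.imwrite("pics/a.png",a[:,:,::-1]);cv2.imwrite("pics/b.png",b[:,:,::-1])
for n in("scene","side"):print(np.load(n+".npz")["T"].round(3))
E
```

```text
0.0187 {'t': 0.0, 'qpos': array([-3.69279788e-02,  2.64718239e-01,  1.60536670e+00,  2.40145769e-05,
        1.27368933e+00, -3.69145019e-02]), 'qd': array([ 3.23994692e-04, -7.94364436e-05,  2.72983248e-04,  1.43416860e-04,
       -5.94210587e-04, -3.18729945e-05]), 'tau': array([-9.59501231e-04, -5.02113855e+01, -3.56871557e+01,  7.25938403e-02,
        2.92220683e-02, -1.93505334e-04]), 'position': array([6.74293801e-01, 1.31742488e-05, 2.37415470e-01]), 'ee_rot': array([-2.22032229, -2.22027671,  0.00230446]), 'force': array([-1.17176057, -0.04841161,  0.58390501]), 'moment': array([0.02002204, 0.01363471, 0.00214758]), 'grasp_force': 0.0, 'grip_width': 0.08798314334096913}
[[ 0.281  0.824 -0.492  1.389]
 [ 0.96  -0.234  0.156 -0.303]
 [ 0.013 -0.516 -0.856  1.568]
 [ 0.     0.     0.     1.   ]]
[[ 0.986 -0.117  0.122  0.358]
 [-0.168 -0.591  0.789 -1.16 ]
 [-0.02  -0.798 -0.602  0.962]
 [ 0.     0.     0.     1.   ]]
```

View pics/a.png

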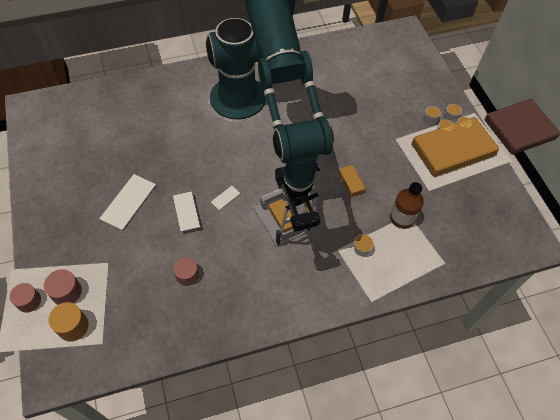

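View pics/b.png

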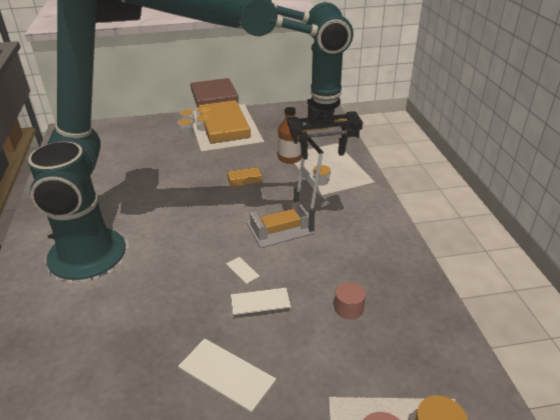

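Scene view: the frame is at about (288,213), with the clamp upright beside the gripper. The sheet on its rest block is at (187,211), with larger and smaller look-alikes at (128,200) and (226,197). The second slab is at (352,180), and the bottle, cup and round soap are at (405,205), (364,244) and (186,271). Side view: the frame is at (280,222), the sheet at (260,301) and slab_top at (245,177).

```bash
cat > m.py <<'E'
from h import *
def rect(xy):
    (c,s,a)=cv2.minAreaRect((xy*1000).astype(np.float32)); 
    if s[0]<s[1]: s=s[::-1];a+=90
    return np.round(c,1),np.round(s,1),round((a+90)%180-90,1)
def comps(n,mask,P,tag):
    k,l,st,c=cv2.connectedComponentsWithStats(mask.astype(np.uint8))
    for i in range(1,k):
        if st[i,4]>60:
            p=P[l==i]; z=np.nanpercentile(p[:,2],[5,50,95]); print(n,tag,c[i].round(),st[i,4],z.round(4),*rect(p[np.isfinite(p).all(1)][:,:2]))
E
python3 - <<'E'
from m import *
for n in("scene","side"):
    d=np.load(n+".npz");P=d["P"];px=d["px"].astype(int);r,g,b=px[...,0],px[...,1],px[...,2]
    x,y,z=np.moveaxis(P,-1,0); tb=(x>.3)&(x<1.1)&(abs(y)<.6)
    comps(n,tb&(r-b>60)&(g-b>25)&(z>.02)&(z<.3),P,"mustard")
    comps(n,tb&(np.minimum(r,b)>150)&(z>.018)&(z<.04),P,"white")
    comps(n,tb&(np.minimum(r,b)>120)&(z<.018),P,"whitelow")
    comps(n,tb&(z>.004)&(z<.012),P,"base")
    comps(n,tb&(z>.04)&(z<.06)&(abs(y)<.15)&(x<.9),P,"top50")
    comps(n,tb&(z>.12),P,"high")
    f=px.astype(np.uint8)[:,:,::-1]
    w=f[150:250,250:390] if n=="scene" else f[140:260,210:350]
    cv2.imwrite(f"pics/c_{n}.png",cv2.resize(w,None,fx=5,fy=5,interpolation=cv2.INTER_CUBIC))
E
```

```text
scene mustard [430. 151.] 565 [0.0383 0.0458 0.0518] [463.8 575.8] [160.3  59.7] 5.5
scene mustard [352. 179.] 394 [0.0239 0.0298 0.0362] [486.5 276.8] [110.7  55.5] 5.0
scene mustard [278. 210.] 252 [0.0317 0.038  0.0445] [577.    1.3] [147.6  53.8] 0.3
scene mustard [364. 243.] 220 [0.0418 0.0484 0.0535] [736.5 221.8] [59.9 50.6] -70.2
scene white [186. 211.] 685 [0.0199 0.0256 0.0317] [ 454.5 -291.7] [146.6  62.6] -0.9
scene whitelow [419. 163.] 851 [-0.0058  0.001   0.0078] [462.7 558. ] [248.  103.9] 6.1
scene whitelow [126. 205.] 1185 [0.0018 0.0084 0.0144] [ 351.6 -472.5] [200.8 101.1] -44.0
scene whitelow [225. 197.] 325 [-0.0029  0.0039  0.0102] [ 424.6 -151.8] [102.1  49. ] -63.3
scene whitelow [262. 213.] 126 [0.0028 0.0078 0.0137] [527.4 -45.5] [93.1 37.4] 14.2
scene whitelow [392. 260.] 4392 [-0.0051  0.001   0.0073] [781.2 301.1] [287.3 203.9] -78.7
scene whitelow [103. 281.] 307 [-0.0048  0.001   0.0062] [ 639.8 -591.4] [177.   31.2] -6.0
scene whitelow [375. 386.] 5187 [-0.7606 -0.7497 -0.7382] [1023.6  299.5] [601.  152.7] 90.0
scene whitelow [270. 409.] 1695 [-0.761
[... 1642 characters left out ...]
046] [ 639.8 -581.8] [182.9  36.7] -0.2
side base [246. 183.] 63 [0.0043 0.0083 0.0115] [485.9 251.9] [107.6  14.8] 6.3
side base [280. 235.] 564 [0.0052 0.0086 0.0115] [555.3   1.8] [174.4 130.5] 9.6
side base [242. 270.] 295 [0.0042 0.0057 0.0085] [ 424.9 -151.6] [101.8  49.7] -61.5
side base [348. 315.] 74 [0.0044 0.0082 0.0114] [ 656.4 -359.4] [66. 26.] -22.2
side base [234. 376.] 2701 [0.0062 0.0092 0.0115] [ 350.9 -471.9] [201.2 101.9] -42.5
side top50 [302. 211.] 166 [0.0409 0.0488 0.0559] [621.8  16.3] [125.5  32.6] -77.6
side top50 [258. 222.] 181 [0.0415 0.0535 0.0573] [490.1  -9.4] [81.7 29.1] -75.2
side high [293.  61.] 9541 [0.1926 0.5764 0.6606] [614.3  83.3] [577.6 383.2] 51.5
```

View pics/c_side.png

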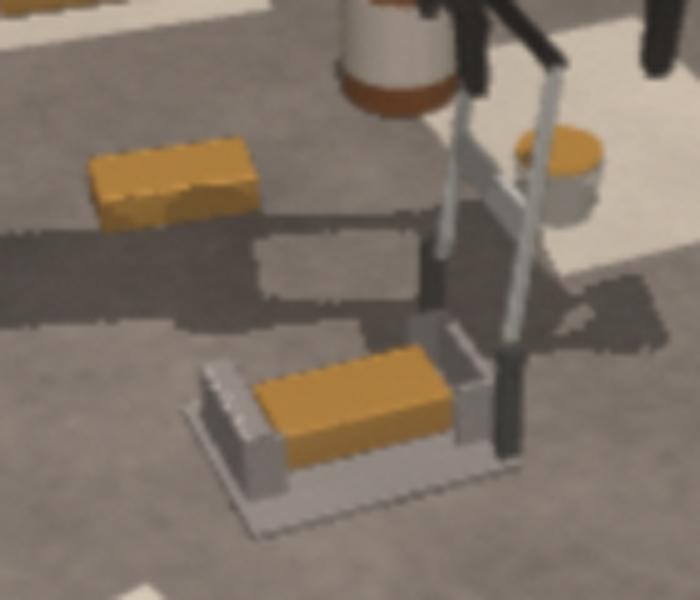

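>>> step_arm([
  [[0, 0, 0, 0, 0, 3, 1], [0, 0, 0, 0, 0, 3, 1], [0, 0, 0, 0, 0, 3, 1], [0, 0, 0, 0, 0, 3, 1], [0, 0, -0.14, -1.4, 0, 0, 1], [0, 0, -0.14, -1.4, 0, 0, 1], [0, 0, -0.14, -1.4, 0, 0, 1], [0, 0, -0.14, -1.4, 0, 0, 1], [0, 0, -0.14, -1.4, 0, 0, 1], [0, 0, -0.14, -1.4, 0, 0, 1], [0, 0, -0.14, -1.4, 0, 0, 1], [0, 0, -0.14, -1.4, 0, 0, 1], [0, 0, -0.14, -1.4, 0, 0, 1], [0, 0, -0.14, -1.4, 0, 0, 1], [0, 0, 0, 0, 0, 0, 1], [0, 0, 0, 0, 0, 0, 1]],
])

```text
t: 1.7
position: [0.5351, -0.0, 0.3586]
ee_rot: [3.13, 0.273, 0.0]
force: [1.5, -0.1, -0.5]
grip_width: 0.0882
grasp_force: 0.0
```

```bash
python3 - <<'E'
from m import *
px,P=grab("wrist","w1.png"); s=ctrl.sense();print(s["position"],s["ee_rot"],s["qpos"]);d=np.load("wrist.npz");print(d["T"].round(3),d["K"][0])
a,_=grab("scene","s2.png")
E
```

```text
[5.35325243e-01 9.15840046e-06 3.58523980e-01] [-3.12973501e+00 -2.72429767e-01 -2.27165260e-04] [-4.65402628e-02 -5.44169927e-02  1.73645070e+00  4.23844370e-05
  1.45941869e+00  1.35059779e+00]
[[ 0.172 -0.95  -0.261  0.602]
 [-0.985 -0.167 -0.045  0.012]
 [-0.001  0.265 -0.964  0.506]
 [ 0.     0.     0.     1.   ]] [353.71547219   0.         281.61980194]
```

View pics/w1.png

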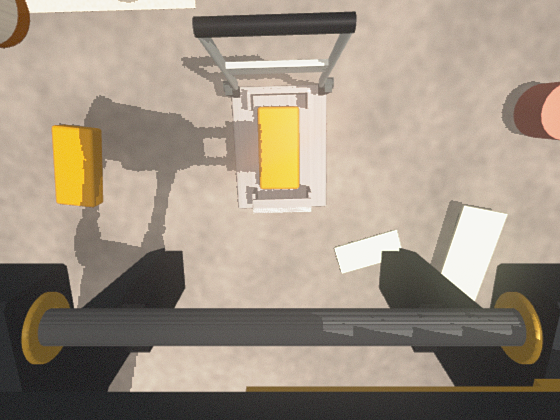

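Wrist view: the frame is at about x 232–327 and y 85–212 px, with its lip at the bottom (282,208). The clamp leans away, with its bar at (275,22). The sheet shows at the right (470,240) and slab_top at the left (77,165).

```bash
python3 - <<'E'
from m import *
d=np.load("wrist.npz");P=d["P"];px=d["px"]
x,y,z=np.moveaxis(P,-1,0);tb=(x>.42)&(x<.72)&(abs(y)<.12)
for lo,hi in((.003,.013),(.033,.0425),(.046,.062),(.045,.053)):comps("w",tb&(z>lo)&(z<hi),P,(lo,hi))
comps("w",(z>.2),P,"bar")
cv2.imwrite("pics/w1c.png",cv2.resize(px[78:218,222:342,::-1],None,fx=4.2,fy=4.2,interpolation=cv2.INTER_CUBIC))
E
```

```text
w (0.003, 0.013) [281. 145.] 6426 [0.0077 0.0092 0.0108] [553.5   6.5] [171. 131.] 11.2
w (0.003, 0.013) [343. 247.] 66 [0.0035 0.0052 0.007 ] [ 423.  -110.8] [22.4 10. ] -65.6
w (0.033, 0.0425) [278. 147.] 3336 [0.0374 0.0391 0.0407] [556.5   9.7] [107.   52.9] 10.6
w (0.046, 0.062) [279.  93.] 457 [0.0495 0.0512 0.0528] [617.8  19.4] [77.8 25. ] -78.3
w (0.046, 0.062) [281. 204.] 843 [0.0522 0.0551 0.0565] [489.3  -6.4] [76.9 25.5] -78.3
w (0.045, 0.053) [279.  93.] 443 [0.0494 0.0512 0.0525] [617.8  19.4] [77.8 25. ] -78.3
w bar [274.  27.] 4042 [0.2227 0.2666 0.2685] [650.5  25.6] [100.4  18.6] -78.3
w bar [280. 345.] 62591 [0.3824 0.4412 0.4614] [546.9   3.4] [132.2  46.3] -80.1
```

View pics/w1c.png

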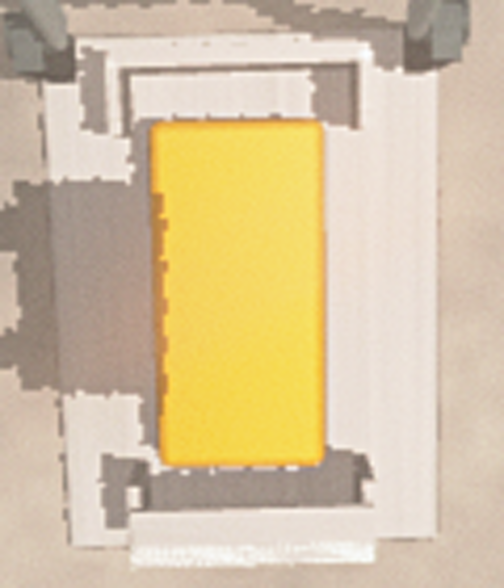

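>>> step_arm([
  [[0, 0, 0.1475, -0.3, -1.46, 0, 1], [0, 0, 0.1475, -0.3, -1.46, 0, 1], [0, 0, 0.1475, -0.3, -1.46, 0, 1], [0, 0, 0.1475, -0.3, -1.46, 0, 1], [0, 0, 0.1475, -0.3, -1.46, 0, 1], [0, 0, 0.1475, -0.3, -1.46, 0, 1], [0, 0, 0.1475, -0.3, -1.46, 0, 1], [0, 0, 0.1475, -0.3, -1.46, 0, 1], [0, 0, 0.1475, -0.3, -1.46, 0, 1], [0, 0, 0.1475, -0.3, -1.46, 0, 1], [0, 0, 0.1475, -0.3, -1.46, 0, 1], [0, 0, 0.1475, -0.3, -1.46, 0, 1], [0, 0, 0.1475, -0.3, -1.46, 0, 1], [0, 0, 0.1475, -0.3, -1.46, 0, 1], [0, 0, 0.1475, -0.3, -1.46, 0, 1], [0, 0, 0.1475, -0.3, -1.46, 0, 1], [0, 0, 0.1475, -0.3, -1.46, 0, 1], [0, 0, 0.1475, -0.3, -1.46, 0, 1], [0, 0, 0.1475, -0.3, -1.46, 0, 1], [0, 0, 0.1475, -0.3, -1.46, 0, 1]],
])

```text
t: 3.8
position: [0.4754, -0.293, 0.3583]
ee_rot: [-0.02, -3.141, -0.0]
force: [0.8, 0.6, -0.8]
grip_width: 0.0881
grasp_force: 0.0
```

>>> step_arm([
  [[0, 0, 0, 0, 0, 0, 1], [0, 0, 0, 0, 0, 0, 1], [0, 0, 0, 0, 0, 0, 1]],
])

```text
t: 4.1
position: [0.4753, -0.2915, 0.3585]
ee_rot: [-0.035, -3.141, -0.001]
force: [-0.4, 0.1, 0.9]
grip_width: 0.0881
grasp_force: 0.0
```

```bash
python3 - <<'E'
from m import *
px,P=grab("wrist","w2.png"); s=ctrl.sense();M=R.from_rotvec(s["ee_rot"]).as_matrix();print(s["position"],s["qpos"],M.round(3))
x,y,z=np.moveaxis(P,-1,0);m=px.min(2)
for lo,hi in((.018,.033),(.022,.033)):comps("w",(z>lo)&(z<hi)&(px.min(2)>120),P,(lo,hi))
E
```

```text
[ 0.47531651 -0.29141856  0.35860079] [-5.94861220e-01 -1.05659714e-02  1.69375968e+00  3.07336555e-04
  1.45863941e+00 -2.14394991e+00] [[-1.     0.022 -0.   ]
 [ 0.022  1.     0.   ]
 [ 0.     0.    -1.   ]]
w (0.018, 0.033) [281. 144.] 5062 [0.0258 0.0272 0.0287] [ 452.2 -291.2] [139.6  64. ] -1.0
w (0.022, 0.033) [281. 144.] 5062 [0.0258 0.0272 0.0287] [ 452.2 -291.2] [139.6  64. ] -1.0
```

View pics/w2.png

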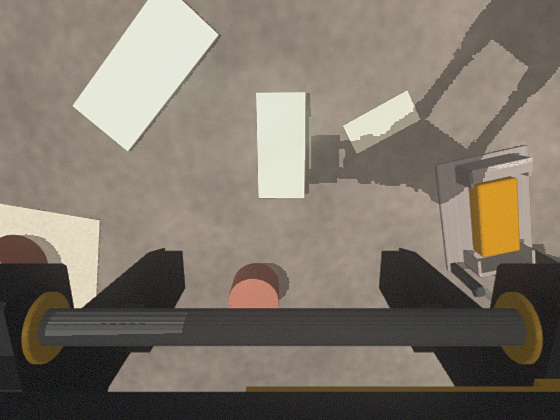

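The wrist view shows the 140 x 64 sheet centred at (281,145) px, in line with the fingers. I'll descend and grip it across its width.

>>> step_arm([
  [[0, 0, 0, -0.3, 0, -4, 1], [0, 0, 0, -0.3, 0, -4, 1], [0, 0, 0, -0.3, 0, -4, 1], [0, 0, 0, -0.3, 0, -4, 1], [0, 0, 0, -0.3, 0, -4, 1], [0, 0, 0, -0.3, 0, -4, 1], [0, 0, 0, -0.3, 0, -4, 1], [0, 0, 0, -0.2, 0, -4, 1], [0, 0, 0, 0, 0, -2, 1], [0, 0, 0, 0, 0, -1.05, 1], [0, 0, 0, 0, 0, 0, 1], [0, 0, 0, 0, 0, 0, 1], [0, 0, 0, 0, 0, 0, 1]],
])

```text
t: 5.45
position: [0.4536, -0.2929, 0.0101]
ee_rot: [0.033, 3.138, -0.003]
force: [-1.0, 0.6, 0.6]
grip_width: 0.0882
grasp_force: 0.0
```

>>> step_arm([
  [[0, 0, 0, 0, 0, 0, 0.6], [0, 0, 0, 0, 0, 0, 0.6], [0, 0, 0, 0, 0, 0, 0.6], [0, 0, 0, 0, 0, 0, 0.6], [0, 0, 0, 0, 0, 0, 0.6], [0, 0, 0, 0, 0, 0, 0.6], [0, 0, 0, 0, 0, 0, 0.6]],
], squeeze=35)

```text
t: 6.15
position: [0.4523, -0.2922, 0.0087]
ee_rot: [0.033, 3.141, -0.0]
force: [-1.9, 1.9, 5.0]
grip_width: 0.0634
grasp_force: 36.0
```

```bash
python3 - <<'E'
from m import *
d=np.load("wrist.npz");P=d["P"];px=d["px"]
x,y,z=np.moveaxis(P,-1,0);tb=(x>.42)&(x<.72)&(abs(y)<.12)
for lo,hi in((.003,.0125),(.046,.062)):comps("w",tb&(z>lo)&(z<hi),P,(lo,hi))
E
```

```text
w (0.003, 0.0125) [410. 122.] 75 [0.0041 0.0057 0.007 ] [ 426.2 -110.4] [19.2 10.6] 89.1
w (0.003, 0.0125) [460. 207.] 3321 [0.0069 0.0094 0.011 ] [556.5   3.9] [176.5 128.1] 10.2
w (0.003, 0.0125) [524. 209.] 865 [0.0081 0.0095 0.011 ] [555.6  63.3] [118.5  27.1] 15.7
w (0.046, 0.062) [500. 170.] 1051 [0.0486 0.0553 0.0567] [489.5  -7.6] [79.1 25.4] -78.4
w (0.046, 0.062) [531. 257.] 97 [0.0464 0.0505 0.0522] [608.9  49.9] [21.5 15.3] -0.3
w (0.046, 0.062) [547. 260.] 68 [0.0468 0.0525 0.0607] [614.1  72.9] [11.8  6.6] -33.1
w (0.046, 0.062) [483. 270.] 167 [0.047  0.0509 0.0526] [623.1  -7.4] [26.2 26. ] 13.2
w (0.046, 0.062) [466. 278.] 82 [0.0474 0.0542 0.0615] [639.5 -37.2] [16.1  7.3] -18.3
```

>>> step_arm([
  [[0, 0, 0, 0, 0, 1, 0.6], [0, 0, 0, 0, 0, 2, 0.6], [0, 0, 0, 0, 0, 3, 0.6], [0, 0, 0, 0, 0, 3, 0.6], [0, 0, 0, 0, 0, 3, 0.6], [0, 0, 0, 0, 0, 3, 0.6], [0, 0, 0, 0, 0, 0, 0.6]],
])

```text
t: 6.85
position: [0.4547, -0.294, 0.1634]
ee_rot: [0.033, 3.134, -0.008]
force: [0.4, -0.6, -0.7]
grip_width: 0.0631
grasp_force: 35.8
```

>>> step_arm([
  [[0, 0, 0.0145, 0.41, 1.94, 0.07, 0.6], [0, 0, 0.0145, 0.41, 1.94, 0.07, 0.6], [0, 0, 0.0145, 0.41, 1.94, 0.07, 0.6], [0, 0, 0.0145, 0.41, 1.94, 0.07, 0.6], [0, 0, 0.0145, 0.41, 1.94, 0.07, 0.6], [0, 0, 0.0145, 0.41, 1.94, 0.07, 0.6], [0, 0, 0.0145, 0.41, 1.94, 0.07, 0.6], [0, 0, 0.0145, 0.41, 1.94, 0.07, 0.6], [0, 0, 0.0145, 0.41, 1.94, 0.07, 0.6], [0, 0, 0.0145, 0.41, 1.94, 0.07, 0.6], [0, 0, 0.0145, 0.41, 1.94, 0.07, 0.6], [0, 0, 0.0145, 0.41, 1.94, 0.07, 0.6], [0, 0, 0.0145, 0.41, 1.94, 0.07, 0.6], [0, 0, 0.0145, 0.41, 1.94, 0.07, 0.6], [0, 0, 0.0145, 0.41, 1.94, 0.07, 0.6], [0.013, -0.0642, 0, 0, 0, 0, 0.6], [0.013, -0.0642, 0, 0, 0, 0, 0.6], [0.013, -0.0642, 0, 0, 0, 0, 0.6], [0.013, -0.0642, 0, 0, 0, 0, 0.6]],
])

```text
t: 8.75
position: [0.5125, -0.0008, 0.1671]
ee_rot: [-0.283, 2.866, 0.039]
force: [-0.2, 0.2, -0.3]
grip_width: 0.0632
grasp_force: 35.8
```

>>> step_arm([
  [[0, 0, 0, 0, 0, 0, 0.6], [0, 0, 0, 0, 0, 0, 0.6], [0, 0, 0, 0, 0, 0, 0.6]],
])

```text
t: 9.05
position: [0.5138, -0.0011, 0.1686]
ee_rot: [-0.283, 2.868, 0.038]
force: [-0.5, 0.3, -1.3]
grip_width: 0.0634
grasp_force: 35.8
```

```bash
cat > fr.py <<'E'
from m import *
C=np.array([.5536,.0062,0]);F=R.from_euler("z",.2)
def st():
    s=ctrl.sense(); p=F.inv().apply(s["position"]-C); r=(F.inv()*R.from_rotvec(s["ee_rot"])).as_matrix()
    print("t",s["t"],"TCP world",s["position"].round(4),"frame mm",(p*1000).round(1),"tool x",r[:,0].round(3),"y",r[:,1].round(3),"z",r[:,2].round(3),"F",s["force"].round(1),"g",s["grasp_force"],s["grip_width"])
def goto(X,Y,Z):
    s=ctrl.sense(); d=(F.apply(np.array([X,Y,Z])/1000)+C-s["position"])*100; print("to",(X,Y,Z),"delta cm",d.round(2))
E
python3 - <<'E'
from fr import *
st();goto(16.5,.8,85)
px,P=grab("wrist","w3.png");print((R.from_rotvec([0,0,.2]).apply([1,0,0])).round(4))
E
```

```text
t 9.05 TCP world [ 0.5138 -0.0011  0.1686] frame mm [-40.4   0.8 168.6] tool x [-0.966  0.003 -0.258] y [0.003 1.    0.001] z [ 0.258 -0.    -0.966] F [-0.5  0.3 -1.3] g 35.83110485225916 0.06343090822085934
to (16.5, 0.8, 85) delta cm [ 5.58  1.13 -8.36]
[0.9801 0.1987 0.    ]
```

View pics/w3.png

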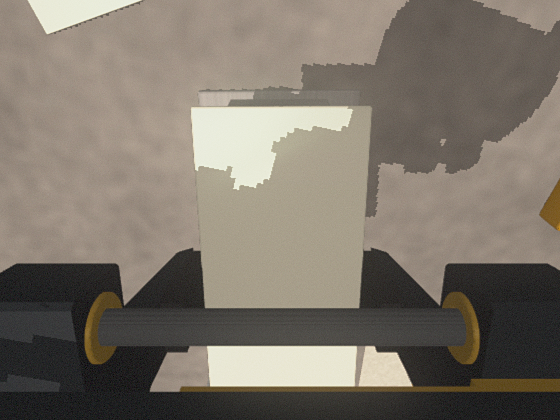

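Wrist view: the sheet is held square between the fingers. Its near edge is at row 105 px, with the lip just beyond it at row 95.

>>> step_arm([
  [[0, 0, 0, 0, 0, -2, 0.6], [0, 0, 0, 0, 0, -2.3, 0.6], [0, 0, 0, 0, 0, -2, 0.6], [0, 0, 0, 0, 0, -2, 0.6], [0, 0, 0, 1.2, 0.24, 0, 0.6], [0, 0, 0, 1.2, 0.24, 0, 0.6], [0, 0, 0, 1.2, 0.24, 0, 0.6], [0, 0, 0, 1.2, 0.24, 0, 0.6], [0, 0, 0, 0.78, 0.17, 0, 0.6], [0, 0, 0, 0, 0, 0, 0.6], [0, 0, 0, 0, 0, 0, 0.6], [0, 0, 0, 0, 0, 0, 0.6]],
])

```text
t: 10.3
position: [0.5687, 0.0103, 0.0855]
ee_rot: [-0.283, 2.867, 0.039]
force: [-0.4, 0.9, -0.7]
grip_width: 0.063
grasp_force: 35.8
```

```bash
python3 - <<'E'
from fr import *
st();goto(16.5,.8,47.2)
# sheet in tool coordinates from w3
d=np.load("wrist.npz");s=ctrl.sense();P=d["P"];px=d["px"]
f=ctrl.grab_frame("wrist");M=np.array(f["mount"]);Tt=d["T"]@np.linalg.inv(M)
Q=(P-Tt[:3,3])@Tt[:3,:3]
m=(abs(Q[...,1])<.04)&(Q[...,0]>.02)&(Q[...,0]<.1)&(Q[...,2]>-.03)&(Q[...,2]<0)&(px.min(2)>110)
q=Q[m];A=np.c_[q[:,:2],np.ones(len(q))];print(len(q),np.linalg.lstsq(A,q[:,2],rcond=None)[0].round(4),q.min(0).round(4),np.percentile(q,99.8,0).round(4))
P=(P-C)@F.as_matrix();mm=m&(P[...,2]>0);print(P[m].min(0).round(4))
E
```

```text
t 10.3 TCP world [0.5687 0.0103 0.0855] frame mm [15.6  1.  85.5] tool x [-0.966  0.003 -0.258] y [0.003 1.    0.001] z [ 0.258  0.    -0.966] F [-0.4  0.9 -0.7] g 35.831152740865946 0.06304274349148194
to (16.5, 0.8, 47.2) delta cm [ 0.09 -0.   -3.83]
23001 [ 0.0003 -0.0009 -0.0184] [ 0.02   -0.0319 -0.0208] [ 0.0693  0.0319 -0.0166]
[-0.1123 -0.0309  0.1663]
```

>>> step_arm([
  [[0, 0, 0, 0.08, 0, -1, 0.6], [0, 0, 0, 0, 0, -1, 0.6], [0, 0, 0, 0, 0, -1, 0.6], [0, 0, 0, 0, 0, -0.8, 0.6], [0, 0, 0, 0, 0, 0, 0.6], [0, 0, 0, 0, 0, 0, 0.6]],
])

```text
t: 10.95
position: [0.5698, 0.0103, 0.0471]
ee_rot: [-0.283, 2.868, 0.039]
force: [-0.2, -0.3, -1.6]
grip_width: 0.0631
grasp_force: 35.8
```

>>> step_arm([
  [[0, 0, 0, -0.5, -0.1, -0.12, 0.6], [0, 0, 0, -0.5, -0.1, -0.12, 0.6], [0, 0, 0, -0.5, -0.1, -0.12, 0.6], [0, 0, 0, 0, 0, 0, 0.6], [0, 0, 0, 0, 0, 0, 0.6], [0, 0, 0, 0, 0, 0, 0.6]],
])

```text
t: 11.55
position: [0.5554, 0.0072, 0.0444]
ee_rot: [-0.283, 2.866, 0.038]
force: [0.8, 0.5, -1.4]
grip_width: 0.0633
grasp_force: 35.8
```

```bash
python3 - <<'E'
from fr import *
st();goto(1,.8,43.7);goto(.5,.8,31.4)
E
```

```text
t 11.55 TCP world [0.5554 0.0072 0.0444] frame mm [ 2.   0.7 44.4] tool x [-0.966  0.003 -0.26 ] y [0.003 1.    0.001] z [ 0.26  -0.    -0.966] F [ 0.8  0.5 -1.4] g 35.83112273365259 0.06330003184014343
to (1, 0.8, 43.7) delta cm [-0.1  -0.01 -0.07]
to (0.5, 0.8, 31.4) delta cm [-0.15 -0.02 -1.3 ]
```

>>> step_arm([
  [[-0.0052, 0.0257, 0, -0.05, -0.01, -0.16, 0.6], [-0.0052, 0.0257, 0, -0.04, 0, -0.16, 0.6], [-0.0052, 0.0257, 0, -0.02, 0, -0.16, 0.6], [-0.0052, 0.0257, 0, -0.02, 0, -0.16, 0.6], [-0.0052, 0.0257, 0, -0.02, 0, -0.16, 0.6], [-0.0052, 0.0257, 0, 0, 0, -0.16, 0.6], [-0.0052, 0.0257, 0, 0, 0, -0.16, 0.6], [-0.0052, 0.0257, 0, 0, 0, -0.16, 0.6], [0, 0, 0, 0, 0, 0, 0.6], [0, 0, 0, 0, 0, 0, 0.6]],
])

```text
t: 12.55
position: [0.5537, 0.0073, 0.0311]
ee_rot: [-0.304, 3.075, 0.008]
force: [1.2, 0.2, -1.2]
grip_width: 0.0636
grasp_force: 35.8
```

```bash
python3 - <<'E'
from fr import *
st();goto(.3,.8,28)
E
```

```text
t 12.55 TCP world [0.5537 0.0073 0.0311] frame mm [ 0.3  1.  31.1] tool x [-0.999  0.003 -0.052] y [0.003 1.    0.   ] z [ 0.052  0.    -0.999] F [ 1.2  0.2 -1.2] g 35.830398704856634 0.06357058979619773
to (0.3, 0.8, 28) delta cm [ 0.01 -0.02 -0.31]
```

>>> step_arm([
  [[-0.0034, 0.0172, 0, 0, 0, -0.11, 0.6], [-0.0034, 0.0172, 0, 0, 0, -0.11, 0.6], [-0.0036, 0.018, 0, 0, -0.02, -0.1, 0.6], [0, 0, 0, 0, 0, 0, 0.6], [0, 0, 0, 0, 0, 0, 0.6]],
])

```text
t: 13.05
position: [0.5537, 0.007, 0.028]
ee_rot: [0.308, -3.125, -0.0]
force: [0.4, -0.3, -0.7]
grip_width: 0.0632
grasp_force: 35.8
```

>>> step_arm([
  [[0, 0, 0, 0, 0, 0, 0.85], [0, 0, 0, 0, 0, 0, 1], [0, 0, 0, 0, 0, 0, 1], [0, 0, 0, 0, 0, 0, 1], [0, 0, 0, 0, 0, 0, 1]],
])

```text
t: 13.55
position: [0.5536, 0.007, 0.0282]
ee_rot: [0.308, -3.125, -0.0]
force: [-1.0, 1.1, 0.0]
grip_width: 0.0881
grasp_force: 0.0
```

>>> step_arm([
  [[0, 0, 0, 0, 0, 1, 1], [0, 0, 0, -1, -0.2, 2, 1], [0, 0, 0, -2, -0.4, 3, 1], [0, 0, 0, -2, -0.4, 4, 1], [0, 0, 0, 0, 0, 4, 1], [0, 0, 0, 0, 0, 4, 1], [0, 0, 0, 0, 0, 4, 1], [0, 0, 0, 1.5, 0.3, 4, 1], [0, 0, 0, 2, 0.4, 4, 1], [0, 0, 0, 2, 0.4, 3, 1], [0, 0, 0, 1, 0.2, 0, 1], [0, 0, 0, 0.8, 0.2, 0, 1], [0, 0, 0, 0, 0, 0, 1], [0, 0, 0, 0, 0, 0, 1], [0, 0, 0, 0, 0, 0, 1]],
])

```text
t: 15.05
position: [0.5754, 0.0119, 0.3564]
ee_rot: [0.308, -3.122, -0.001]
force: [-0.5, 0.4, 0.6]
grip_width: 0.0878
grasp_force: 0.0
```

```bash
python3 - <<'E'
from fr import *
st()
px,P=grab("wrist","w4.png")
x,y,z=np.moveaxis(P,-1,0)
L=(P-C)@F.as_matrix();m=(abs(L[...,0])<.085)&(abs(L[...,1])<.045)
L=L+C*0
for lo,hi in((.041,.049),(.049,.062)):comps("frame-coords",m&(L[...,2]>lo)&(L[...,2]<hi),L,(lo,hi))
q=L[(abs(L[...,0])<.05)&(abs(L[...,1])<.028)&(L[...,2]<.06)];print(np.linalg.lstsq(np.c_[q[:,:2],np.ones(len(q))],q[:,2],rcond=None)[0].round(4))
E
```

```text
t 15.05 TCP world [0.5754 0.0119 0.3564] frame mm [ 22.5   1.3 356.4] tool x [-1.     0.003  0.004] y [0.003 1.    0.001] z [-0.004  0.001 -1.   ] F [-0.5  0.4  0.6] g 0.0 0.0878047625873322
frame-coords (0.041, 0.049) [281. 152.] 5152 [0.0438 0.0452 0.0467] [6.6 2. ] [132.3  73. ] -0.3
frame-coords (0.049, 0.062) [279.  93.] 1053 [0.053  0.0552 0.0566] [-65.5  -0.5] [78.  24.2] 89.8
frame-coords (0.049, 0.062) [280. 205.] 374 [0.0499 0.0512 0.0526] [65.6 -0.4] [77.9 25.2] 89.8
[0.0003 0.0019 0.0452]
```

View pics/w4.png

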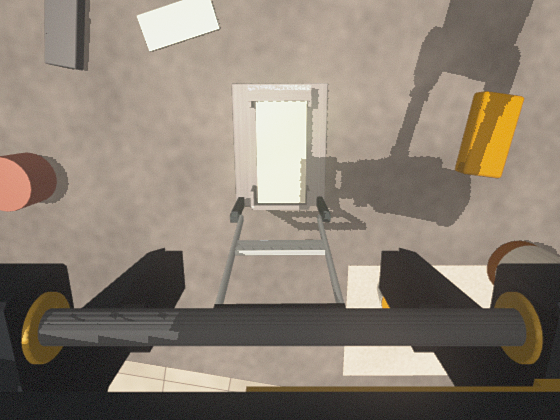

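Wrist view: the sheet lies inside the frame, centred at (281,152) px, with its near end under the lip. It's level and let go. slab_top is at (490,135) px, so that's next.

>>> step_arm([
  [[0, 0, -0.012, -0.65, 2.63, 0, 1], [0, 0, -0.012, -0.65, 2.63, 0, 1], [0, 0, -0.012, -0.65, 2.63, 0, 1], [0, 0, -0.012, -0.65, 2.63, 0, 1], [0, 0, -0.012, -0.65, 2.63, 0, 1], [0, 0, -0.012, -0.65, 2.63, 0, 1], [0, 0, -0.012, -0.65, 2.63, 0, 1], [0, 0, -0.012, -0.65, 2.63, 0, 1], [0, 0, -0.012, -0.65, 2.63, 0, 1], [0, 0, -0.012, -0.65, 2.63, 0, 1], [0, 0, 0, 0, 0, 0, 1], [0, 0, 0, 0, 0, 0, 1], [0, 0, 0, 0, 0, 0, 1]],
])

```text
t: 16.4
position: [0.5116, 0.274, 0.358]
ee_rot: [0.12, -3.138, 0.001]
force: [0.1, 0.1, -0.0]
grip_width: 0.088
grasp_force: 0.0
```

```bash
python3 - <<'E'
from fr import *
st()
px,P=grab("wrist","w5.png");r,g,b=np.moveaxis(px.astype(int),-1,0)
s=ctrl.sense();M=R.from_rotvec(s["ee_rot"]).as_matrix();print("close yaw",np.degrees(np.arctan2(-M[0,1],M[1,1])).round(2))
x,y,z=np.moveaxis(P,-1,0)
comps("w",(z>.027)&(z<.036)&(r-b>50)&(abs(x-.487)<.1),P,"slab")
E
```

```text
t 16.4 TCP world [0.5116 0.274  0.358 ] frame mm [ 12.1 270.8 358. ] tool x [-0.992  0.123  0.001] y [ 0.123  0.992 -0.001] z [-0.001 -0.    -1.   ] F [ 0.1  0.1 -0. ] g 0.0 0.08802184413153305
close yaw 4.34
w slab [494. 141.] 472 [0.0274 0.0315 0.0355] [463.8 551.7] [154.    3.8] 5.8
w slab [286. 141.] 3293 [0.0293 0.0312 0.0326] [482.5 278.3] [106.6  53.2] 3.7
```

>>> step_arm([
  [[0, 0, -0.011, -0.36, 0.05, -4, 1], [0, 0, 0, -0.36, 0.05, -4, 1], [0, 0, 0, -0.36, 0.05, -4, 1], [0, 0, 0, -0.36, 0.05, -4, 1], [0, 0, 0, -0.36, 0.05, -4, 1], [0, 0, 0, -0.36, 0.06, -4, 1], [0, 0, 0, -0.36, 0.06, -4, 1], [0, 0, 0, -0.39, 0.06, -4, 1], [0, 0, 0, 0, 0, -2.2, 1], [0, 0, 0, 0, 0, -1, 1], [0, 0, 0, 0, 0, 0, 1], [0, 0, 0, 0, 0, 0, 1], [0, 0, 0, 0, 0, 0, 1]],
])

```text
t: 17.75
position: [0.4843, 0.2799, 0.0081]
ee_rot: [-0.103, 3.138, 0.003]
force: [0.8, 0.5, 0.3]
grip_width: 0.0881
grasp_force: 0.0
```

>>> step_arm([
  [[0, 0, 0, 0, 0, 0, 0.5], [0, 0, 0, 0, 0, 0, 0.5], [0, 0, 0, 0, 0, 0, 0.5], [0, 0, 0, 0, 0, 0, 0.5], [0, 0, 0, 0, 0, 0, 0.5], [0, 0, 0, 0, 0, 0, 0.5], [0, 0, 0, 0, 0, 0, 0.5], [0, 0, 0, 0, 0, 0, 0.5]],
], squeeze=30)

```text
t: 18.55
position: [0.4825, 0.2791, 0.0063]
ee_rot: [0.103, -3.139, 0.0]
force: [-0.2, -3.0, 5.5]
grip_width: 0.0538
grasp_force: 30.0
```

>>> step_arm([
  [[0, 0, 0, 0, 0, 1, 0.5], [0, 0, 0, 0, 0, 2, 0.5], [0, 0, 0, 0, 0, 3, 0.5], [0, 0, 0, 0, 0, 3, 0.5], [0, 0, 0, 0, 0, 3, 0.5], [0, 0, 0, 0, 0, 0, 0.5], [0, 0, 0, 0, 0, 0, 0.5], [0, 0, 0, 0, 0, 0, 0.5]],
])

```text
t: 19.35
position: [0.4811, 0.2788, 0.1242]
ee_rot: [0.103, -3.136, 0.001]
force: [-0.0, 0.3, -2.3]
grip_width: 0.0539
grasp_force: 30.0
```

```bash
python3 - <<'E'
from fr import *
st();goto(-40,0,110)
s=ctrl.sense();M=R.from_rotvec(s["ee_rot"]).as_matrix();print("close yaw",np.degrees(np.arctan2(-M[0,1],M[1,1])).round(2))
E
```

```text
t 19.35 TCP world [0.4811 0.2788 0.1242] frame mm [-16.9 281.5 124.2] tool x [-0.991  0.134  0.004] y [ 0.134  0.991 -0.001] z [-0.004 -0.    -1.   ] F [-0.   0.3 -2.3] g 29.999879873357713 0.05392822391498859
to (-40, 0, 110) delta cm [  3.33 -28.05  -1.42]
close yaw 3.76
```

>>> step_arm([
  [[0, 0, 0.0112, 0.28, -2.34, 0, 0.5], [0, 0, 0.0112, 0.28, -2.34, 0, 0.5], [0, 0, 0.0112, 0.28, -2.34, 0, 0.5], [0, 0, 0.0112, 0.28, -2.34, 0, 0.5], [0, 0, 0.0112, 0.28, -2.34, 0, 0.5], [0, 0, 0.0112, 0.28, -2.34, 0, 0.5], [0, 0, 0.0112, 0.28, -2.34, 0, 0.5], [0, 0, 0.0112, 0.28, -2.34, 0, 0.5], [0, 0, 0.0112, 0.28, -2.34, 0, 0.5], [0, 0, 0.0112, 0.28, -2.34, 0, 0.5], [0, 0, 0.0112, 0.28, -2.34, 0, 0.5], [0, 0, 0.0112, 0.28, -2.34, 0, 0.5], [0, 0, 0, 1.1, 0.2, -0.5, 0.5], [0, 0, 0, 1.1, 0.2, -0.5, 0.5], [0, 0, 0, 1.1, 0.2, -0.5, 0.5], [0, 0, 0, 1.1, 0.2, -0.5, 0.5], [0, 0, 0, 0, 0, 0, 0.5], [0, 0, 0, 0, 0, 0, 0.5], [0, 0, 0, 0, 0, 0, 0.5]],
])

```text
t: 21.25
position: [0.5598, 0.0069, 0.106]
ee_rot: [0.315, -3.124, -0.0]
force: [-0.2, 0.1, -1.5]
grip_width: 0.0535
grasp_force: 30.0
```

```bash
python3 - <<'E'
from fr import *
st();goto(6,0,51.5)
E
```

```text
t 21.25 TCP world [0.5598 0.0069 0.106 ] frame mm [  6.2  -0.6 106. ] tool x [-1.    -0.001  0.002] y [-0.001  1.     0.   ] z [-0.002  0.    -1.   ] F [-0.2  0.1 -1.5] g 29.999785381369293 0.05352416265405262
to (6, 0, 51.5) delta cm [-0.03  0.05 -5.45]
```

>>> step_arm([
  [[0, 0, 0, 0, 0.05, -1.5, 0.5], [0, 0, 0, 0, 0, -1.5, 0.5], [0, 0, 0, 0, 0, -1.2, 0.5], [0, 0, 0, 0, 0, -0.8, 0.5], [0, 0, 0, 0, 0, -0.4, 0.5], [0, 0, 0, 0, 0, -0.1, 0.5], [0, 0, 0, 0, 0, 0, 0.5], [0, 0, 0, 0, 0, 0, 0.5]],
])

```text
t: 22.05
position: [0.5606, 0.007, 0.0515]
ee_rot: [0.314, -3.126, -0.0]
force: [-0.4, 0.6, -1.7]
grip_width: 0.054
grasp_force: 30.0
```

>>> step_arm([
  [[0, 0, 0, 0, 0, 0, 0.7], [0, 0, 0, 0, 0, 0, 0.9], [0, 0, 0, 0, 0, 0, 0.9], [0, 0, 0, 0, 0, 0, 0.9], [0, 0, 0, 0, 0, 0, 0.9]],
])

```text
t: 22.55
position: [0.5602, 0.007, 0.0513]
ee_rot: [0.314, -3.125, -0.0]
force: [-0.1, -0.3, -0.4]
grip_width: 0.0793
grasp_force: 0.0
```

>>> step_arm([
  [[0, 0, 0, 0, 0, 1, 0.9], [0, 0, 0, -1, -0.2, 2, 0.9], [0, 0, 0, -2, -0.4, 3, 0.9], [0, 0, 0, -2, -0.4, 4, 0.9], [0, 0, 0, 0, 0, 4, 0.9], [0, 0, 0, 0, 0, 4, 0.9], [0, 0, 0, 0, 0, 4, 0.9], [0, 0, 0, 1.5, 0.3, 4, 0.9], [0, 0, 0, 2, 0.4, 4, 0.9], [0, 0, 0, 2, 0.4, 1, 0.9], [0, 0, 0, 1, 0.2, 0, 0.9], [0, 0, 0, 0, 0, 0, 0.9], [0, 0, 0, 0, 0, 0, 0.9]],
])

```text
t: 23.85
position: [0.5737, 0.01, 0.359]
ee_rot: [0.313, -3.121, -0.001]
force: [-0.9, 0.1, -0.3]
grip_width: 0.0796
grasp_force: 0.0
```

```bash
python3 - <<'E'
from fr import *
st()
px,P=grab("wrist","w6.png")
L=(P-C)@F.as_matrix();m=(abs(L[...,0])<.085)&(abs(L[...,1])<.045)
for lo,hi in((.07,.08),(.041,.049)):comps("frame-coords",m&(L[...,2]>lo)&(L[...,2]<hi),L,(lo,hi))
q=L[(abs(L[...,0]-.006)<.04)&(abs(L[...,1])<.02)&(L[...,2]<.1)];print(np.linalg.lstsq(np.c_[q[:,:2],np.ones(len(q))],q[:,2],rcond=None)[0].round(4))
comps("bar",(L[...,2]>.2)&(L[...,2]<.29)&(L[...,0]>.05),L,"bar")
s,P=grab("side"); L=(P-C)@F.as_matrix();comps("bar",(L[...,2]>.245)&(L[...,2]<.285)&(L[...,0]>.06)&(L[...,0]<.15)&(abs(L[...,1])<.07),L,"bar")
E
```

```text
t 23.85 TCP world [0.5737 0.01   0.359 ] frame mm [ 2.05e+01 -3.00e-01  3.59e+02] tool x [-1.    -0.     0.005] y [-0.     1.     0.001] z [-0.005  0.001 -1.   ] F [-0.9  0.1 -0.3] g 0.0 0.07955476475329468
frame-coords (0.07, 0.08) [281. 157.] 3876 [0.0731 0.0751 0.0765] [7.7 0.1] [107.9  54. ] -0.0
frame-coords (0.041, 0.049) [286. 139.] 1159 [0.0438 0.0452 0.0467] [6.5 1.3] [132.3  72.5] -0.2
[0.0015 0.001  0.0752]
bar bar [281. 295.] 1082 [0.2067 0.2546 0.2644] [96.4 -0.3] [101.   13.8] -89.9
bar bar [314. 145.] 139 [0.2483 0.2648 0.2689] [101.4  -1.6] [105.   15.3] -89.3
```

View pics/w6.png

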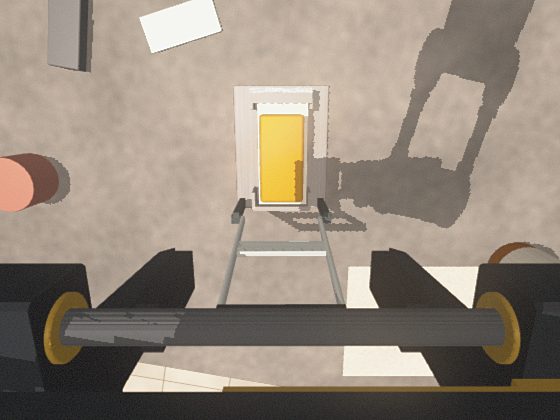

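Wrist view: the second slab is flat and centred on the sheet at (281,157) px, and the clamp is still up, with its bar at row 300 px. Next I'll turn the tool 90° and grip the clamp bar.

>>> step_arm([
  [[0, 0, -0.1309, 0.64, 0.13, 0, 0.6], [0, 0, -0.1309, 0.64, 0.13, 0, 0.6], [0, 0, -0.1309, 0.64, 0.13, 0, 0.6], [0, 0, -0.1309, 0.64, 0.13, 0, 0.6], [0, 0, -0.1309, 0.64, 0.13, 0, 0.6], [0, 0, -0.1309, 0.64, 0.13, 0, 0.6], [0, 0, -0.1309, 0.64, 0.13, 0, 0.6], [0, 0, -0.1309, 0.64, 0.13, 0, 0.6], [0, 0, -0.1309, 0.64, 0.13, 0, 0.6], [0, 0, -0.1309, 0.64, 0.13, 0, 0.6], [0, 0, -0.1309, 0.64, 0.13, 0, 0.6], [0, 0, -0.1309, 0.64, 0.13, 0, 0.6], [0, 0, 0, 0, 0, 0, 0.6], [0, 0, 0, 0, 0, 0, 0.6], [0, 0, 0, 0, 0, 0, 0.6]],
])

```text
t: 25.45
position: [0.6512, 0.0255, 0.3608]
ee_rot: [-1.985, -2.433, -0.001]
force: [0.3, -0.3, 0.6]
grip_width: 0.0528
grasp_force: 0.0
```

```bash
python3 - <<'E'
from fr import *
st();goto(99,0,243);print(ctrl.sense()["qpos"].round(2))
px,P=grab("wrist");L=(P-C)@F.as_matrix();comps("bar",(L[...,2]>.25)&(L[...,2]<.275)&(L[...,0]>.06)&(L[...,0]<.13),L,"bar")
E
```

```text
t 25.45 TCP world [0.6512 0.0255 0.3608] frame mm [ 99.5  -0.5 360.8] tool x [-0.002  1.     0.001] y [ 1.     0.002 -0.001] z [-0.001  0.001 -1.   ] F [ 0.3 -0.3  0.6] g 0.0 0.05280253649359288
to (99, 0, 243) delta cm [ -0.06   0.04 -11.78]
[ 0.    0.17  1.49  0.    1.48 -0.2 ]
bar bar [285. 206.] 2271 [0.2637 0.2669 0.2685] [101.8  -0. ] [100.9  12.3] 89.9
```

>>> step_arm([
  [[0, 0, 0, 0.2, 0.08, -3, 0.6], [0, 0, 0, 0, 0, -3, 0.6], [0, 0, 0, 0, 0, -3, 0.6], [0, 0, 0, 0, 0, -2, 0.6], [0, 0, 0, 0, 0, -0.9, 0.6], [0, 0, 0, 0, 0, 0, 0.5], [0, 0, 0, 0, 0, 0, 0.3], [0, 0, 0, 0, 0, 0, 0.1], [0, 0, 0, 0, 0, 0, 0.1], [0, 0, 0, 0, 0, 0, 0.1], [0, 0, 0, 0, 0, 0, 0.1], [0, 0, 0, 0, 0, 0, 0.1]],
], squeeze=12)

```text
t: 26.7
position: [0.6541, 0.0264, 0.243]
ee_rot: [-1.988, -2.432, -0.002]
force: [-0.5, -0.2, 3.2]
grip_width: 0.0117
grasp_force: 11.9
```

```bash
python3 - <<'E'
from fr import *
st()
s=ctrl.sense();p=F.inv().apply(s["position"]-C)*1000+[0,0,18.7]
ph0=np.arctan2(p[2]-80,80-p[0]);print("phi0",ph0,"r",np.hypot(p[2]-80,80-p[0]))
ph=np.linspace(ph0,0,21);X=80-182*np.cos(ph);Z=80+182*np.sin(ph);X[0],Z[0]=p[0],p[2]
d=np.diff(np.c_[X,0*X,Z],axis=0)/10
print(F.apply(d).round(2).tolist())
E
```

```text
t 26.7 TCP world [0.6541 0.0264 0.243 ] frame mm [ 1.025e+02 -2.000e-01  2.430e+02] tool x [-0.     1.     0.001] y [1.    0.    0.001] z [ 0.001  0.001 -1.   ] F [-0.5 -0.2  3.2] g 11.880566105246544 0.011657886954925027
phi0 1.694047483089821 r 183.10520426973875
[[-1.52, -0.31, 0.01], [-1.51, -0.31, -0.01], [-1.5, -0.3, -0.14], [-1.49, -0.3, -0.27], [-1.46, -0.3, -0.39], [-1.42, -0.29, -0.52], [-1.37, -0.28, -0.64], [-1.32, -0.27, -0.76], [-1.25, -0.25, -0.87], [-1.17, -0.24, -0.97], [-1.09, -0.22, -1.07], [-1.0, -0.2, -1.16], [-0.9, -0.18, -1.24], [-0.79, -0.16, -1.31], [-0.68, -0.14, -1.38], [-0.56, -0.11, -1.43], [-0.44, -0.09, -1.47], [-0.32, -0.06, -1.51], [-0.19, -0.04, -1.53], [-0.06, -0.01, -1.54]]
```

>>> step_arm([
  [[0, 0, 0, -1.52, -0.31, 0.01, 0.1], [0, 0, 0, -1.51, -0.31, -0.01, 0.1], [0, 0, 0, -1.5, -0.3, -0.14, 0.1], [0, 0, 0, -1.49, -0.3, -0.27, 0.1], [0, 0, 0, -1.46, -0.3, -0.39, 0.1], [0, 0, 0, -1.42, -0.29, -0.52, 0.1], [0, 0, 0, -1.37, -0.28, -0.64, 0.1], [0, 0, 0, -1.32, -0.27, -0.76, 0.1], [0, 0, 0, -1.25, -0.25, -0.87, 0.1], [0, 0, 0, -1.17, -0.24, -0.97, 0.1], [0, 0, 0, 0, 0, 0, 0.1], [0, 0, 0, 0, 0, 0, 0.1]],
])

```text
t: 27.9
position: [0.5134, -0.0023, 0.1955]
ee_rot: [-1.988, -2.431, 0.0]
force: [2.3, -1.5, -6.9]
grip_width: 0.0105
grasp_force: 12.4
```

```bash
python3 - <<'E'
from fr import *
st()
s=ctrl.sense();p=F.inv().apply(s["position"]-C)*1000+[0,0,18.7]
ph0=np.arctan2(p[2]-80,80-p[0]);print("phi",ph0,"r",np.hypot(p[2]-80,80-p[0]))
ph=np.linspace(ph0,0,11);X=80-182*np.cos(ph);Z=80+182*np.sin(ph);X[0],Z[0]=p[0],p[2]
print(F.apply(np.diff(np.c_[X,0*X,Z],axis=0)/10).round(2).tolist())
E
```

```text
t 27.9 TCP world [ 0.5134 -0.0023  0.1955] frame mm [-41.1  -0.3 195.5] tool x [0.    1.    0.001] y [ 1.    -0.    -0.001] z [-0.001  0.001 -1.   ] F [ 2.3 -1.5 -6.9] g 12.433283776044846 0.010481448365872257
phi 0.8365273464189512 r 180.72673420795152
[[-1.15, -0.23, -0.97], [-0.97, -0.2, -1.15], [-0.88, -0.18, -1.23], [-0.77, -0.16, -1.3], [-0.66, -0.13, -1.36], [-0.55, -0.11, -1.42], [-0.43, -0.09, -1.46], [-0.31, -0.06, -1.49], [-0.19, -0.04, -1.51], [-0.06, -0.01, -1.52]]
```

>>> step_arm([
  [[0, 0, 0, -1.15, -0.23, -0.97, 0.1], [0, 0, 0, -0.97, -0.2, -1.15, 0.1], [0, 0, 0, -0.88, -0.18, -1.23, 0.1], [0, 0, 0, -0.77, -0.16, -1.3, 0.1], [0, 0, 0, -0.66, -0.13, -1.36, 0.1], [0, 0, 0, -0.55, -0.11, -1.42, 0.1], [0, 0, 0, -0.43, -0.09, -1.46, 0.1], [0, 0, 0, -0.31, -0.06, -1.49, 0.1], [0, 0, 0, -0.19, -0.04, -1.51, 0.1], [0, 0, 0, -0.06, -0.01, -1.4, 0.1], [0, 0, 0, 0, 0, 0, 0.1], [0, 0, 0, 0, 0, 0, 0.1]],
])

```text
t: 29.1
position: [0.4532, -0.0145, 0.0624]
ee_rot: [-1.987, -2.431, 0.001]
force: [2.9, -0.4, -3.5]
grip_width: 0.0092
grasp_force: 12.1
```

```bash
python3 - <<'E'
from fr import *
st()
a,P=grab("side","s7.png");L=(P-C)@F.as_matrix()
cv2.imwrite("pics/s7.png",cv2.resize(a[120:280,170:370,::-1],None,fx=4,fy=3.7,interpolation=cv2.INTER_CUBIC))
E
```

```text
t 29.1 TCP world [ 0.4532 -0.0145  0.0624] frame mm [-102.5   -0.4   62.4] tool x [-0.     1.     0.001] y [ 1.     0.    -0.002] z [-0.002  0.001 -1.   ] F [ 2.9 -0.4 -3.5] g 12.141778618097305 0.009168039795184218
```

View pics/s7.png

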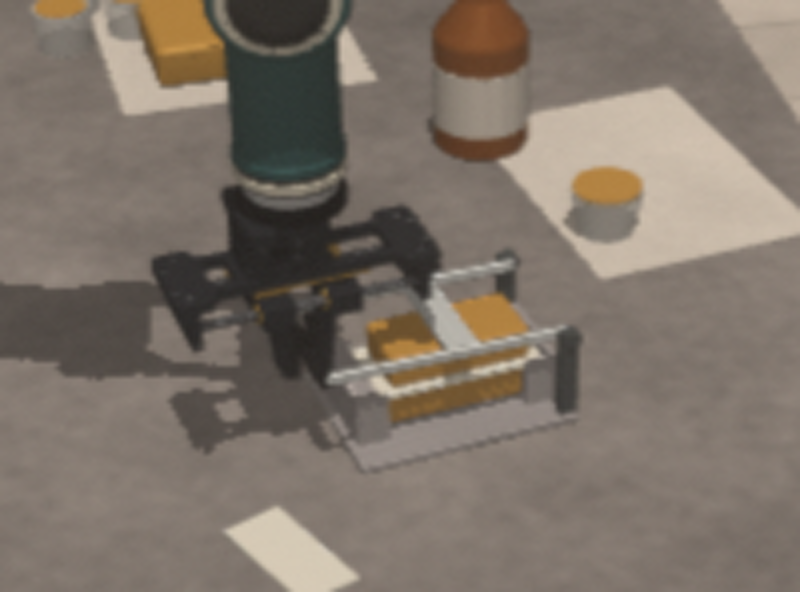

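Side view: the clamp is nearly level over the stack, with the bar between the fingers at (310,350) px. I'll release it, then press the bar down from above with shut fingers to be sure.

>>> step_arm([
  [[0, 0, 0, 0, 0, 0, 0.4], [0, 0, 0, 0, 0, 0, 0.4], [0, 0, 0, 0, 0, 0, 0.4], [0, 0, 0, 0, 0, 2, 0.4], [0, 0, 0, 0, 0, 3, 0.4], [0, 0, 0, 0, 0, 2, 0.2], [0, 0, 0, 0, 0, 0, 0], [0, 0, 0, 0, 0, 0, 0], [0, 0, 0, 0, 0, 0, 0], [0, 0, 0, 0, 0, 0, 0], [0, 0, 0, 0, 0, 0, 0]],
])

```text
t: 30.25
position: [0.4532, -0.0141, 0.1324]
ee_rot: [-1.987, -2.43, 0.001]
force: [0.3, 0.1, -0.3]
grip_width: 0.0005
grasp_force: 0.0
```

>>> step_arm([
  [[0, 0, 0, 0, 0, -2, 0], [0, 0, 0, 0, 0, -1.5, 0], [0, 0, 0, 0, 0, -0.5, 0], [0, 0, 0, 0, 0, -0.4, 0], [0, 0, 0, 0, 0, -0.3, 0], [0, 0, 0, 0, 0, -0.1, 0], [0, 0, 0, 0, 0, 0, 0], [0, 0, 0, 0, 0, 0, 0]],
])

```text
t: 31.05
position: [0.4542, -0.0142, 0.0862]
ee_rot: [-1.988, -2.432, -0.001]
force: [-3.2, 0.7, 4.7]
grip_width: 0.0008
grasp_force: 2.3
```

>>> step_arm([
  [[0, 0, 0, 0, 0, -0.15, 0], [0, 0, 0, 0, 0, -0.15, 0], [0, 0, 0, 0, 0, 0, 0], [0, 0, 0, 0, 0, 0, 0]],
])

```text
t: 31.45
position: [0.4543, -0.0142, 0.0857]
ee_rot: [-1.988, -2.432, -0.001]
force: [-13.0, 0.3, 24.4]
grip_width: 0.0004
grasp_force: 12.1
```

>>> step_arm([
  [[0, 0, 0, 0, 0, 1, 0], [0, 0, 0, 0, 0, 3, 0], [0, 0, 0, 0, 0, 4, 0], [0, 0, 0, 0, 0, 4, 0], [0, 0, 0, 0, 0, 4, 0], [0, 0, 0, 0, 0, 4, 0], [0, 0, 0, 0, 0, 4, 0], [0, 0, 0, 0, 0, 0, 0], [0, 0, 0, 0, 0, 0, 0], [0, 0, 0, 0, 0, 0, 0]],
])

```text
t: 32.45
position: [0.4535, -0.0141, 0.3212]
ee_rot: [-1.987, -2.431, -0.0]
force: [-0.4, 0.5, -0.2]
grip_width: 0.0006
grasp_force: 0.0
```

```bash
python3 - <<'E'
from fr import *
st()
a,P=grab("wrist");L=(P-C)@F.as_matrix()
comps("bar",(L[...,2]>.07)&(L[...,2]<.1)&(L[...,0]<-.09)&(L[...,0]>-.12)&(abs(L[...,1])<.06),L,"bar")
a,P=grab("side");L=(P-C)@F.as_matrix()
comps("bar",(L[...,2]>.06)&(L[...,2]<.12)&(L[...,0]<-.085)&(L[...,0]>-.12)&(abs(L[...,1])<.06),L,"bar")
comps("slab",(L[...,2]>.068)&(L[...,2]<.08)&(abs(L[...,0])<.08)&(abs(L[...,1])<.04),L,"slab")
E
```

```text
t 32.45 TCP world [ 0.4535 -0.0141  0.3212] frame mm [-1.021e+02 -1.000e-01  3.212e+02] tool x [-0.     1.     0.002] y [ 1.     0.    -0.001] z [-0.001  0.002 -1.   ] F [-0.4  0.5 -0.2] g 0.0 0.0005678669175321385
bar bar [282. 175.] 1015 [0.0831 0.0862 0.0879] [-99.3  -0.3] [100.4  17.7] -89.6
bar bar [247. 215.] 135 [0.0783 0.0848 0.089 ] [-96.8  -2.8] [104.8  23.1] 89.9
slab slab [292. 206.] 169 [0.0708 0.0745 0.0777] [40.1 -3. ] [56.7 42.4] 90.0
slab slab [271. 211.] 180 [0.0705 0.0745 0.078 ] [-27.5  -1.4] [59.5 40.3] -88.5
```

The clamp hit a hard stop: 24 N with the bar top at 86 mm, so it's fully down. The stack is level and the robot isn't touching anything, so I'm handing in.

```bash
python3 -c "
from rig import ctrl
print(ctrl.job_done())"
```

```text
the job is handed in; nothing more can be done
None
```

I handed the job in at about 32 s of the 72 s allowed, and no verdict came back: the sheet is seated flat under the lip, the second slab is level on it about 8 mm off centre lengthwise, the clamp is down on its stop, and the arm went nowhere near the round soap, bottle or cup.

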